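Check a freshly pasted oval with the reading lens at its focal height

ROBOT

A 7-joint arm with a two-finger parallel gripper is mounted at the origin on the work surface. World frame = base frame: x ahead of the robot, y to its left, z up, the work surface at z = 0. Lengths are in m, angles in degrees, forces in N, time in s.
With the tool pointing down it reaches from about 0.425 to 0.875 m from the base axis. Payload 8.4 kg.
Tool frame: the origin (TCP) lies midway between the tips of the shut fingers; the grasp point (between the pads) lies 19 mm behind it (r.grasp_offset is the distance from the TCP to the grasp point, in m); z points along the fingers, y is the direction in which the jaws open and shut (so a half turn about z gives the same grasp; the last joint's range is limited). The gripper opens to 85 mm and grips with 20 to 120 N. Pads are 22 mm wide; open, the fingers measure 114 mm over their backs; the gripper's body (76 mm by 85 mm) begins 54 mm behind the grasp point. The pads swing forward as they close: fully open they stand 13 mm farther back than shut.
Start: joints at [-71.459, 19.091, 2.286, 83.961, -0.768, 76.965, -3.352], TCP at [0.267, 0.593, 0.231] pointing down, gripper open.
Joint ranges: [-147.57, 147.57], [-21.85, 119.76], [-74.77, 79.35], [14.55, 137.4], [-85.83, 265.84], [4.83, 119.75], [-152.11, 152.11]. Speed limits (degrees/s): [127.2, 127.2, 159.86, 159.86, 180, 180, 180].

INTERFACE

Orientations are given as [roll, pitch, yaw] about the fixed x, y, z axes, in that order (R = Rz(yaw) Ry(pitch) Rx(roll)).
In Python, from bench import r gives the robot as it stands. Calls block until the motion is done:
- r.move_ptp(position, orientation): joint-space move of the TCP to a pose.
- r.move_l(position, frame=None, vel=0.15, contact_N=None): straight line of the TCP; frame=None keeps the orientation; vel is the mean speed in m/s. With contact_N (N) it stops when the force on the tool has changed by that much, and returns True; else False.
- r.goto_joints(angles): joint-space move.
- r.ungrasp() and r.grasp(grip_force=None): open the fingers fully, or close them until they stop; grip_force is the grip in N (None keeps the last).
- r.pause(seconds).
- r.ik(position, orientation): joint angles nearest the present ones, or None.
- r.read_state(): the state.
- r.camera(name): name is "scene" or "top" or "wrist"; returns (picture, depth): 384x512x3 uint8, red, green, blue; 384x512 float32, m along the optical axis (not along the pixel's ray), 0 where there is no reading.
- r.get_calibration(name): a dict with "fx", "fy", "cx", "cy" (pixels), "origin" and "rotation" of the camera in the world. Camera axes: x right, y up, looking along -z (the intrinsics and any distortion apply to the point x, -y, -z); pixel columns grow to the right and rows downward; lengths in m; the calibration is good to about 2 mm. The wrist camera is an equidistant fisheye: a pixel r from the principal point sees the ray r / f radians off the axis. A picture is of the moment at which its call begins: read the wrist's pose just before it. get_calibration takes no time and is no camera call; for the wrist camera it gives the pose at the moment of the call.
A pose or a line that the arm cannot do raises r.Unreachable and nothing moves.
- r.sign_off(): hands the job in, once; it reports no verdict.
The state is a dict: "clock": time; "joints": joint angles; "joint_vel": joint speeds; "tau": joint torques, N m; "position": TCP position; "eef_rot": TCP orientation; "force": force on the tool from outside, world axes, zero at the start; "wrist_torque": the same for the moment, N m; "width": finger opening in m.
Only numpy, scipy, OpenCV 4.12 (cv2) and the standard library are available. Lean on these libraries where they do the work, as an engineer would, in place of code of your own. Each camera call takes 0.05 s, during which the arm holds its last target.

TASK

The steel weight has been pressing a freshly pasted oval flat on the print: lift it off without dragging it over the paper, and stand it on the bare table top, clear of the copy stand, lowering it rather than dropping it. Then pick up the reading lens, without touching the print with it, and hold it level over the oval, the glass centred on the middle of the oval and at the height of the pointer on the stand's column, which is set to the lens's focal height. The job finishes while you are still holding the lens there, steady and resting on nothing; leave the other things on the table where they are.

Things in the scene. Friction and masses are not known exactly. Their poses are not given: they have to be found in the camera images.
- stand: small copy stand, fixed: a grey baseboard 280 (its x) by 360 (its y) and 18 mm thick lying on the black table top (z = 0), with a square aluminium column 30 mm wide and 286 mm tall (above the table) standing 155 mm from the board's centre along its -y axis, on a foot 70 x 50 x 16 mm. Origin: centre of the board's underside, on the table; z up
- carriage: black clamp block 52 x 52 x 50 mm locked on the column (it does not move), with a clamp knob out to -y of the stand and a thin steel pointer out to +y, towards the print. Same yaw as the stand. Origin: on the column's axis at the pointer's height
- pointer (a point): tip of the steel pointer, 73 mm from the column's axis along the stand's +y; its height is the focal height at which the middle of the lens (half its thickness) is to be held, 90 to 140 mm above the print
- print: cream print on mount board, 140 (x) by 190 (y) by 3 mm, fixed on top of the baseboard (its underside 18 mm above the table), held by a thin steel strip along each short edge (3 mm above the paper). Origin: centre of its underside; z up
- oval (a point): middle of the pasted oval (50 x 86 mm, blue with brown patches), which is the middle of the print, on its upper surface 21 mm above the table; the weight stands on it at the start, its axis within 6 mm
- weight: bookbinder's steel weight, loose, about 0.55 kg: a cylinder 56 mm across and 32 mm high with an upright cylindrical knob 24 mm across and 38 mm high on top (70 mm in all, rounded top). Origin: centre of its underside; z up along the knob
- lens: reading lens, loose, about 0.12 kg, lying flat on the table: a straight wooden handle 95 mm long, 20 mm wide and 16 mm high, joined by a short neck to a round steel-rimmed glass 74 mm across and 16 mm thick. Origin: on the underside of the handle where it is best gripped, 80 mm from the centre of the glass and 65 mm from the handle's free end; x along the handle towards the glass, z up. Balance point about 40 mm from the origin towards the glass
- lens_centre (a point): centre of the glass, at half its thickness: 80 mm along x and 8 mm above the lens's origin
- pencil_bucket: bystander: green bucket 76 mm across and 90 mm high with pencils up to about 165 mm, loose, standing. Origin: centre of its underside
- bottle: bystander: clear water bottle with a cap, 66 mm across, 200 mm high, loose, standing. Origin: centre of its underside
- phone: bystander: phone in a dark case, 155 (x) by 78 (y) by 10 mm, loose, lying flat. Origin: centre of its underside
- glue_stick: bystander: glue stick 27 mm across, 88 mm high, loose, standing. Origin: centre of its underside
Not all that is in view belongs to the job. There is more than one size of the weight; the job needs the middle-sized.

How it is judged:
By the outcome, as a careful person would: the job done as asked, in the order asked, and still so for the second after the job is handed in, while the arm keeps its last pose, push and grip.
It also fails if it takes over 59 s, if anything falls off the work surface, if the arm or the gripper's body presses on something with over 40 N, if the wrist force passes 120 N, or if a joint passes its speed limit or range.

## Working session

There is one attempt and no reset: what is moved stays moved. The work goes in short steps, each a Python script; the robot and the scene stay as the last script left them, time stands still between calls to the robot, and variables do not carry over. Pictures are saved under pics/ and viewed, and the job is handed in when it is done.

```bash
ls; mkdir -p pics; python3 - <<'E'
from bench import r
import cv2,numpy as np
for n in ["scene","top","wrist"]:
    c=r.get_calibration(n); p,d=r.camera(n)
    cv2.imwrite(f"pics/{n}0.png",p[:,:,::-1]); np.savez(f"{n}0.npz",p=p,d=d,**{k:np.array(v) for k,v in c.items()})
    print(n,c)
print(r.read_state())
E
```

```text
pics
scene {'fx': 357.7752869832604, 'fy': 357.7752869832604, 'cx': 256.38322608825484, 'cy': 184.7944012226885, 'origin': array([ 0.97224318, -0.66654728,  0.81205266]), 'rotation': array([49.02922944, -0.06801338, 30.58935704])}
top {'fx': 360.072961059332, 'fy': 360.072961059332, 'cx': 254.0561364320842, 'cy': 188.8113185060799, 'origin': array([ 0.32955236, -0.00225493,  1.38483405]), 'rotation': array([  9.3282167 ,   0.71793383, -91.6514764 ])}
wrist {'fx': 297.3186396354542, 'fy': 297.3186396354542, 'cx': 258.0237908879477, 'cy': 190.53750146766896, 'origin': array([0.19496132, 0.62552432, 0.37263621]), 'rotation': array([-1.79266269e+01,  5.11931625e-02,  6.57205282e+01])}
{'clock': 0.15, 'joints': array([-71.45799803,  19.12346852,   2.28384706,  83.99813213,
        -0.76652522,  76.96370544,  -3.35372667]), 'joint_vel': array([ 0.12867872, -0.03630356, -0.03469847, -0.09865699, -0.01644146,
        0.01776098, -0.04577928]), 'tau': array([ 2.73622820e-03, -6.59035206e+01,  1.36752896e+00, -4.05875194e+01,
        1.69502042e-02,  9.50689515e-03,  4.74811657e-05]), 'position': array([0.2665966 , 0.5924454 , 0.23062501]), 'eef_rot': array([-1.79930125e+02,  5.56325616e-03,  1.55772512e+02]), 'force': array([ 0.28359176, -0.36901389, -0.31250571]), 'wrist_torque': array([ 0.01754911, -0.06383348,  0.00669422]), 'width': 0.08554702071912257}
```

View pics/scene0.png

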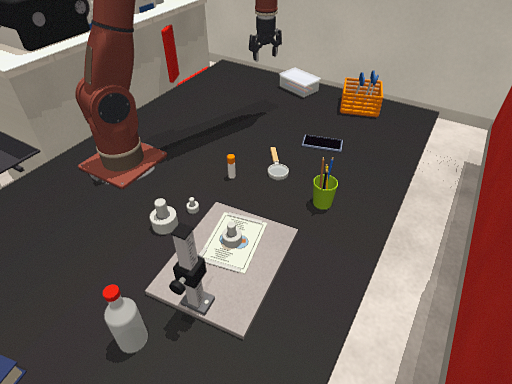

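View pics/top0.png

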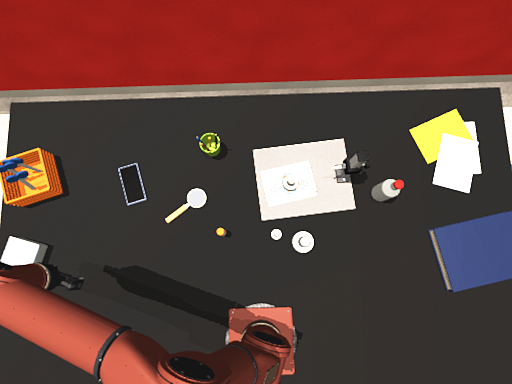

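View pics/wrist0.png

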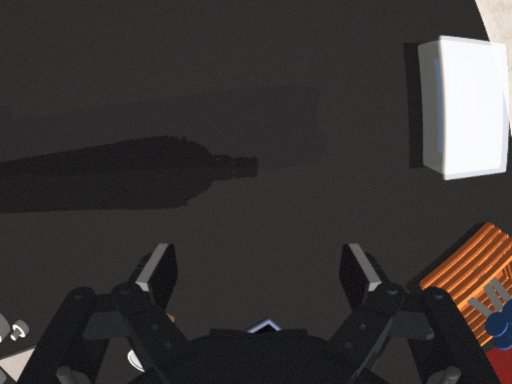

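The scene view shows the middle-sized weight on the print, at about (232,235). The large and small weights stand on the table at (163,218) and (192,206). The lens is at (278,165), and the column is on the near side of the board. In the top view the print is at (290,183), the glass at (197,198) and the column and pointer at (345,172). Next I'll measure these.

```bash
cat > h.py <<'E'
import numpy as np, cv2
from scipy.spatial.transform import Rotation as R
def load(n):
    z=np.load(n+'.npz'); return z['p'],z['d'],{k:z[k] for k in ['fx','fy','cx','cy','origin','rotation']}
def rot(c): return R.from_euler('xyz',c['rotation'],degrees=True).as_matrix()
def ray(c,u,v,fish=False):
    a=(u-c['cx'])/c['fx'];b=-(v-c['cy'])/c['fy']
    if fish:
        t=np.hypot(a,b); s=np.sin(t)/max(t,1e-9); d=np.array([a*s,b*s,-np.cos(t)])
    else: d=np.array([a,b,-1.])
    return rot(c)@d
def onz(c,u,v,z,fish=False):
    d=ray(c,u,v,fish); return c['origin']+d*(z-c['origin'][2])/d[2]
def proj(c,P,fish=False):
    q=rot(c).T@(np.array(P)-c['origin']); 
    a,b=q[0]/-q[2],q[1]/-q[2]
    if fish:
        t=np.arctan2(np.hypot(q[0],q[1]),-q[2]); n=np.hypot(q[0],q[1]); a,b=t*q[0]/n,t*q[1]/n
    return c['cx']+c['fx']*a, c['cy']-c['fy']*b
def pt(c,d,u,v): 
    return c['origin']+rot(c)@(np.array([(u-c['cx'])/c['fx'],-(v-c['cy'])/c['fy'],-1.])*d[int(round(v)),int(round(u))])
def tri(rays):
    A=np.zeros((3,3));b=np.zeros(3)
    for o,d in rays:
        d=d/np.linalg.norm(d);M=np.eye(3)-np.outer(d,d);A+=M;b+=M@o
    return np.linalg.solve(A,b)
def show(p,box,k,fn):
    u0,v0,u1,v1=box; cv2.imwrite(fn,cv2.resize(p[v0:v1,u0:u1,::-1],None,fx=k,fy=k,interpolation=cv2.INTER_CUBIC))
E
python3 - <<'E'
from h import *
p,d,c=load('top0')
show(p,(240,125,400,245),5,'pics/topA.png'); show(p,(110,120,240,250),4,'pics/topB.png')
p,d,c=load('scene0'); show(p,(140,190,300,340),4,'pics/scA.png')
for u,v in [(165,220),(192,207),(232,232),(278,172)]: print(pt(c,d,u,v))
E
```

```text
[ 0.37355441 -0.17870664  0.04572862]
[ 0.39117142 -0.07865757  0.02329846]
[ 0.58192171 -0.13585113  0.07143641]
[0.53661429 0.22280572 0.01487114]
```

```bash
python3 - <<'E'
from h import *
p,d,c=load('top0')
hsv=cv2.cvtColor(p,cv2.COLOR_RGB2HSV)
# board: min area rect of not-black region
g=cv2.cvtColor(p,cv2.COLOR_RGB2GRAY)
m=(g>90).astype(np.uint8)
m[:130]=0;m[225:]=0;m[:,:245]=0;m[:,365:]=0
cs,_=cv2.findContours(m,0,1);k=max(cs,key=cv2.contourArea)
print('board',cv2.approxPolyDP(k,5,True)[:,0].tolist())
for q in cv2.approxPolyDP(k,5,True)[:,0]: print(q,onz(c,*q,0.018).round(4))
# lens
m=(g>70).astype(np.uint8);m[:180]=0;m[228:]=0;m[:,:155]=0;m[:,212:]=0
cs,_=cv2.findContours(m,0,1);k=max(cs,key=cv2.contourArea)
print('lens',cv2.minAreaRect(k),cv2.boundingRect(k))
h=m.copy();h[:,:186]=0;ys,xs=np.nonzero(h);
W=np.array([onz(c,x,y,0.012) for y,x in zip(*np.nonzero(m))])
np.save('lensW.npy',W)
print(W.min(0),W.max(0))
cc=[q for q in np.argwhere((hsv[...,1]>60)&(m>0))]
hw=np.array([onz(c,x,y,0.016)[:2] for y,x in cc if x<190]);print(len(hw),hw.mean(0))
u,s,vt=np.linalg.svd(hw-hw.mean(0));print('handle axis',vt[0],np.degrees(np.arctan2(*vt[0][::-1])))
t=(hw-hw.mean(0))@vt[0];print(t.min(),t.max(),hw.mean(0)+vt[0]*t.min(),hw.mean(0)+vt[0]*t.max())
gl=np.array([[x,y] for y,x in np.argwhere(m>0) if x>188]);(cx,cy),rad=cv2.minEnclosingCircle(gl.astype(np.float32));print('glass',cx,cy,rad,onz(c,cx,cy,0.016))
E
```

```text
board [[343, 138], [253, 149], [261, 219], [355, 208], [349, 178], [342, 177], [348, 175], [340, 169]]
[343 138] [ 0.7458 -0.3465  0.018 ]
[253 149] [0.7126 0.008  0.018 ]
[261 219] [ 0.4377 -0.0146  0.018 ]
[355 208] [ 0.4688 -0.3729  0.018 ]
[349 178] [ 0.5854 -0.3585  0.018 ]
[342 177] [ 0.5902 -0.3319  0.018 ]
[348 175] [ 0.5973 -0.3555  0.018 ]
[340 169] [ 0.6219 -0.3264  0.018 ]
lens ((183.67242431640625, 203.7230224609375), (20.122915267944336, 47.79554748535156), 64.17900848388672) (165, 188, 42, 35)
[0.4371546  0.19454766 0.012     ] [0.565844   0.35221881 0.012     ]
77 [0.46887533 0.31015258]
handle axis [-0.60695475  0.79473639] 127.36963559415015
-0.0463615448955855 0.04867594098667603 [0.49701469 0.27330737] [0.43933124 0.34883712]
glass 196.0 198.0 10.63024616241455 [0.52592577 0.23255325 0.016     ]
```

View pics/topA.png

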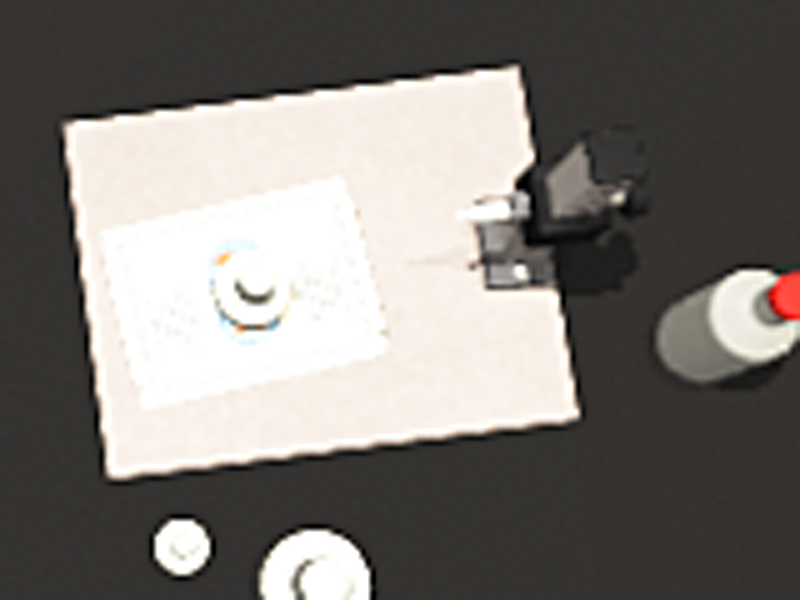

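View pics/topB.png

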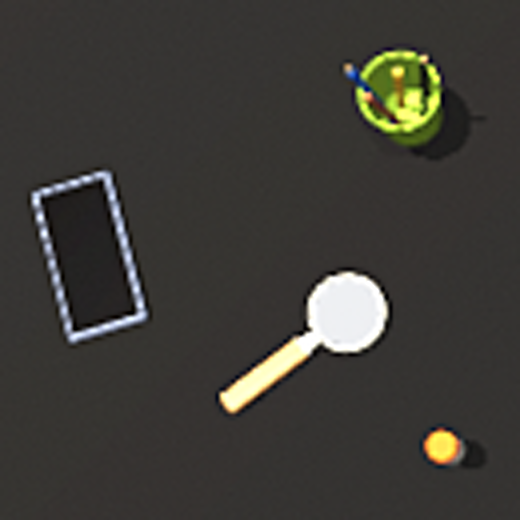

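View pics/scA.png

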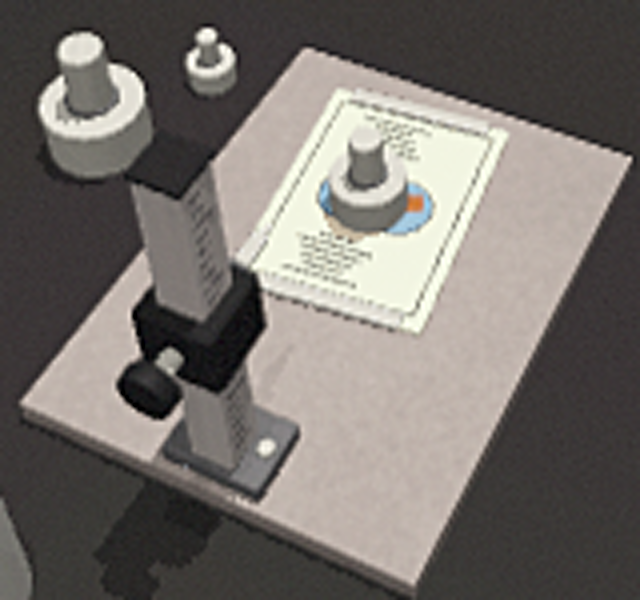

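```bash
python3 - <<'E'
from h import *
p,d,ct=load('top0'); ps,ds,cs=load('scene0')
T=lambda u,v:(240+u/5-.4,125+v/5-.4); S=lambda u,v:(140+u/4-.375,190+v/4-.375)
# print corners top / scene
tc=[T(100,230),T(343,178),T(388,350),T(145,408)]
P=np.array([onz(ct,*q,.021) for q in tc]);print(P.round(4),P.mean(0))
sc=[S(338,88),S(508,130),S(420,332),S(250,287)]
Q=np.array([onz(cs,*q,.021) for q in sc]);print(Q.round(4),Q.mean(0))
# knob top centre
print('knob top',onz(ct,*T(255,281),.091), onz(cs,*S(364,137),.091))
a=tri([(ct['origin'],ray(ct,*T(255,281))),(cs['origin'],ray(cs,*S(364,137)))]);print(a)
B=np.array([onz(cs,*S(*q),.018) for q in [(307,47),(632,158),(413,592-10),(22,405)]]);print(B.round(4),B.mean(0))
for n,u,v in [('bucket',210,147),('glue',221,232),('small',276,234),('large',303,242)]: print(n,onz(ct,u,v,.05))
E
```

```text
[[ 0.6247 -0.0151  0.021 ]
 [ 0.66   -0.205   0.021 ]
 [ 0.5241 -0.2321  0.021 ]
 [ 0.4852 -0.045   0.021 ]] [ 0.57353123 -0.12431233  0.021     ]
[[ 0.488  -0.0423  0.021 ]
 [ 0.6232 -0.0137  0.021 ]
 [ 0.6621 -0.2008  0.021 ]
 [ 0.544  -0.2287  0.021 ]] [ 0.57934109 -0.12137828  0.021     ]
knob top [ 0.56798011 -0.12637259  0.091     ] [ 0.57275856 -0.12727261  0.091     ]
[ 0.56976681 -0.12573436  0.08751572]
[[ 0.4385 -0.0144  0.018 ]
 [ 0.7148  0.011   0.018 ]
 [ 0.7474 -0.3449  0.018 ]
 [ 0.474  -0.3734  0.018 ]] [ 0.59367223 -0.18041658  0.018     ]
bucket [0.71692176 0.17240318 0.05      ]
glue [0.3916095  0.13468465 0.05      ]
small [ 0.37834996 -0.06768676  0.05      ]
large [ 0.34638761 -0.16532374  0.05      ]
```

```bash
python3 - <<'E'
from bench import r
from h import *
for yaw in (180,155,0,90,-90):
    print(yaw,r.ik([.570,-.126,.23],[180,0,yaw]),r.ik([.53,-.06,.14],[180,0,yaw]))
r.move_ptp([.570,-.126,.23],[180,0,180])
c=r.get_calibration('wrist');p,d=r.camera('wrist')
np.savez('w1.npz',p=p,d=d,**c); cv2.imwrite('pics/w1.png',p[:,:,::-1]); s=r.read_state();print(s['clock'],s['position'],s['eef_rot'],s['joints'],c)
E
```

```text
180 [-35.34366148  15.37010723  52.435689    95.62364829 -12.5505277
  75.20857265 109.33197588] [-36.97898154  11.31513104  43.52625725 108.53533857  -8.68607822
  63.47479058  99.88909726]
155 [-36.50883312  15.78200853  54.04547415  95.66433191 -13.15699781
  75.29218286  84.88064568] [-38.3269689   11.54767315  45.12948758 108.5843489   -9.12093494
  63.50525917  75.31343222]
0 [-37.03750197  15.9826887   54.78624487  95.68247042 -13.44645039
  75.33420153 -69.85810551] [-42.32972835  12.38752239  49.97581126 108.72304438 -10.56531733
  63.62898717 -78.28386315]
90 [-36.57353041  15.80608222  54.13576224  95.66656249 -13.19191684
  75.29717962  19.91218362] [-39.43061708  11.75540785  46.45199271 108.62362759  -9.49452181
  63.53395964  10.6773081 ]
-90 [ -49.96953032   28.77304156   79.14220849   96.05618676  -28.73843376
   79.47627408 -146.59333083] None
2.95 [ 0.57026139 -0.12511155  0.22989663] [ 1.79993903e+02 -8.77052204e-03 -1.79928101e+02] [-35.38358011  15.38432571  52.38718928  95.61325301 -12.55718075
  75.21029711 109.31670655] {'fx': 297.3186396354542, 'fy': 297.3186396354542, 'cx': 258.0237908879477, 'cy': 190.53750146766896, 'origin': array([ 0.49166094, -0.12470452,  0.37203325]), 'rotation': array([-1.79321599e+01, -6.50636905e-02,  9.00228217e+01])}
```

View pics/w1.png

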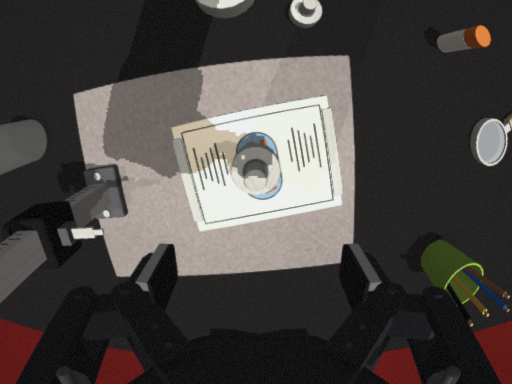

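The wrist view shows the weight's knob at about (254,176). The print corners are near (173,128), (327,97), (340,205) and (198,230), and the bright pointer tip is near (103,233).

```bash
python3 - <<'E'
from h import *
p,d,c=load('w1'); show(p,(160,80,360,240),4,'pics/w1A.png'); show(p,(50,150,150,270),5,'pics/w1B.png')
p,d,c=load('top0'); show(p,(310,150,380,200),10,'pics/topC.png')
E
```

```text
(no output)
```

View pics/w1A.png

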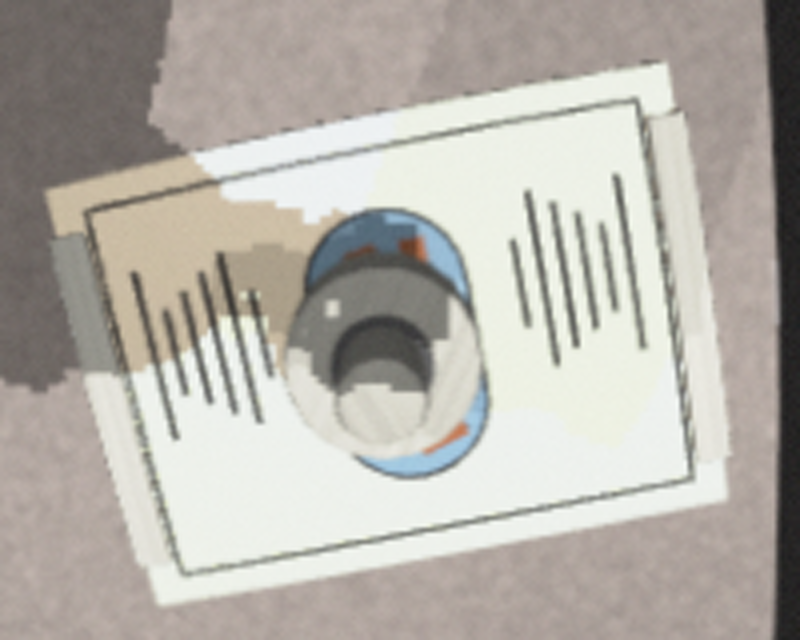

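View pics/w1B.png

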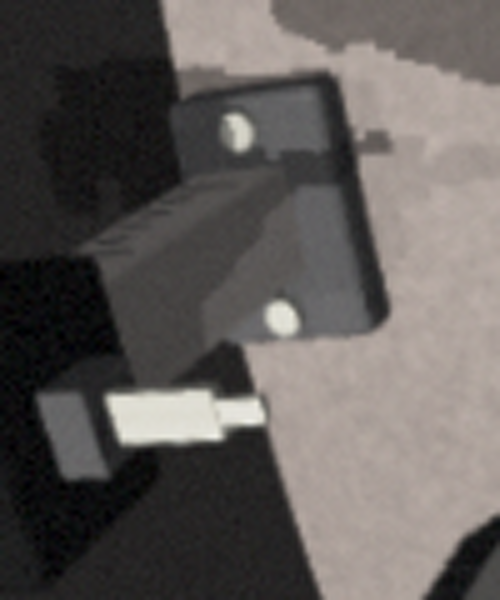

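View pics/topC.png

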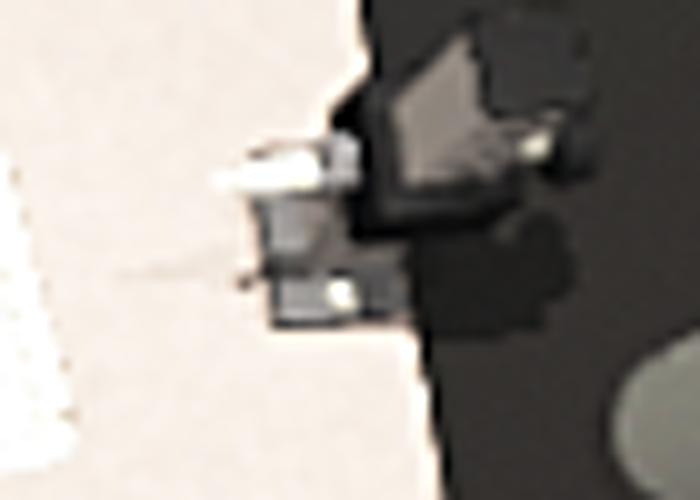

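```bash
python3 - <<'E'
from h import *
p,d,w=load('w1'); pt_,dt,t=load('top0')
a=(102.6,231.6)
X=tri([(w['origin'],ray(w,*a,True)),(t['origin'],ray(t,330.7,167.4))]);print('tip tri',X,proj(w,X,True),proj(t,X))
# constraint: tip on the plane x=.599..: ray point with board-frame x=0
C=np.array([.5925,-.181]);yd=np.array([-.0875,.996]);
for th in (94.6,95,95.4):
    y=np.array([np.cos(np.radians(th)),np.sin(np.radians(th))]);tip=C-y*(.155-.073)
    dd=ray(w,*a,True);nrm=np.array([-y[1],y[0]])
    k=((C-w['origin'][:2])@nrm)/(dd[:2]@nrm);print(th,tip,'ray at stand x=0',w['origin']+k*dd)
    k=((tip-w['origin'][:2])@dd[:2])/(dd[:2]@dd[:2]);print('  closest to tip',w['origin']+k*dd)
print('depth near',d[226:236,94:104].round(3).tolist()[5])
W=lambda u,v:(160+u/4-.375,80+v/4-.375)
F=np.array([onz(w,*W(*q),.021,True) for q in [(45,190),(665,62),(727,498),(160,605)]]);print(F.round(4),F.mean(0))
F=np.array([onz(w,*W(*q),.021,True) for q in [(88,211),(638,99),(692,481),(184,575)]]);print('inner',F.round(4),F.mean(0))
print('knob top',onz(w,*W(380,403),.091,True),'body',onz(w,*W(383,362),.053,True))
B=np.array([onz(w,*q,.018,True) for q in [(75,94),(349,56),(354,275),(117,277)]]);print(B.round(4),B.mean(0))
E
```

```text
tip tri [ 0.59845704 -0.26104713  0.15909057] (np.float64(102.56174425800995), np.float64(231.54719167373452)) (np.float64(330.69022233481945), np.float64(167.386522012065))
94.6 [ 0.59907631 -0.26273587] ray at stand x=0 [ 0.5989874  -0.26163076  0.15813326]
  closest to tip [ 0.5995578  -0.26235847  0.15699646]
95 [ 0.59964677 -0.26268797] ray at stand x=0 [ 0.5996255  -0.26244485  0.15686152]
  closest to tip [ 0.59975164 -0.26260577  0.15661014]
95.4 [ 0.60021688 -0.26263608] ray at stand x=0 [ 0.60027743 -0.26327657  0.15556225]
  closest to tip [ 0.59994341 -0.26285043  0.15622793]
depth near [0.2370000034570694, 0.2370000034570694, 0.23800000548362732, 0.23800000548362732, 0.2370000034570694, 0.23600000143051147, 0.2370000034570694, 0.23800000548362732, 0.2370000034570694, 0.23800000548362732]
[[ 0.5246 -0.2298  0.021 ]
 [ 0.4869 -0.0442  0.021 ]
 [ 0.6238 -0.0163  0.021 ]
 [ 0.6614 -0.2016  0.021 ]] [ 0.57415642 -0.12295719  0.021     ]
inner [[ 0.5315 -0.2165  0.021 ]
 [ 0.4983 -0.0522  0.021 ]
 [ 0.6178 -0.0286  0.021 ]
 [ 0.6503 -0.1927  0.021 ]] [ 0.57450741 -0.12248692  0.021     ]
knob top [ 0.57210637 -0.12769445  0.091     ] body [ 0.57119561 -0.12723754  0.053     ]
[[ 0.471  -0.3683  0.018 ]
 [ 0.4368 -0.0153  0.018 ]
 [ 0.7377  0.0179  0.018 ]
 [ 0.7482 -0.3445  0.018 ]] [ 0.59841691 -0.17755735  0.018     ]
```

Print centre comes out at about (0.574, -0.123), the weight axis at (0.5716, -0.1272) and the pointer height at about 0.157. These agree with the sizes given, so I'll lift the weight.

```bash
python3 - <<'E'
from bench import r
from h import *
x,y=.5714,-.1272
r.move_l([x,y,.12]); print(r.move_l([x,y,.058],vel=.06,contact_N=8))
s=r.read_state();print(s['position'],s['force'])
r.grasp(60); s=r.read_state();print(s['width'],s['position'],s['force'])
r.move_l([x,y,.085],vel=.05); r.move_l([x,y,.16],vel=.12)
s=r.read_state();print(s['clock'],s['width'],s['force'])
c=r.get_calibration('wrist');p,d=r.camera('wrist')
np.savez('w2.npz',p=p,d=d,**c); cv2.imwrite('pics/w2.png',p[:,:,::-1])
E
```

```text
False
[ 0.57169789 -0.12729943  0.05839239] [ 0.26322279 -0.15040277 -0.39262588]
0.022105254273017592 [ 0.57150319 -0.12739274  0.05816749] [-0.25120011 -0.96426935  2.00492884]
7.075 0.022184892319900312 [-0.03238397 -0.23157237 -5.85557556]
```

View pics/w2.png

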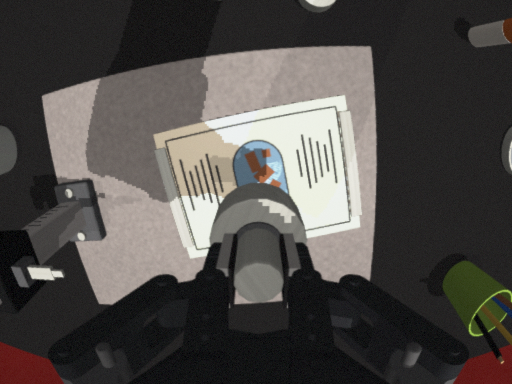

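The weight is off the print, hanging at (258,240) with about 5.5 N of load, and the oval is uncovered. The second pointer view has the tip at (63,274). I'll place the weight now.

```bash
python3 - <<'E'
from bench import r
from h import *
r.move_l([.57,.10,.16],vel=.2)
r.move_l([.57,.10,.055],vel=.12)
print(r.move_l([.57,.10,.030],vel=.03,contact_N=4)); s=r.read_state();print(s['position'],s['force'])
r.ungrasp(); s=r.read_state();print(s['width'],s['position'],s['force'])
r.move_l([.57,.10,.16],vel=.15)
r.pause(.1)
c=r.get_calibration('wrist');p,d=r.camera('wrist')
np.savez('w3.npz',p=p,d=d,**c); cv2.imwrite('pics/w3.png',p[:,:,::-1]);print(r.read_state()['clock'])
p,d,c=load('w2');show(p,(0,240,80,300),8,'pics/w2B.png')
E
```

```text
True
[0.56981928 0.09949273 0.03679766] [ 0.16680328 -1.34739541  3.45137439]
0.08550166083690451 [0.56861829 0.0999136  0.03610465] [ 0.53048886 -0.38914583  0.52113267]
11.8
```

View pics/w3.png

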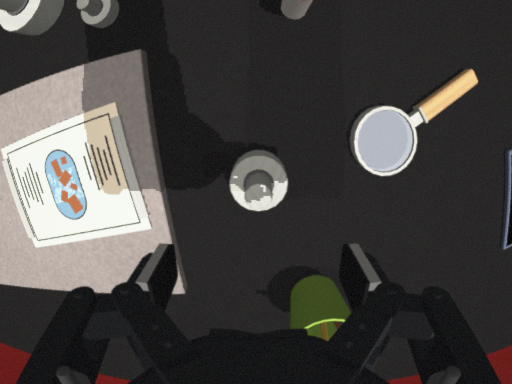

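View pics/w2B.png

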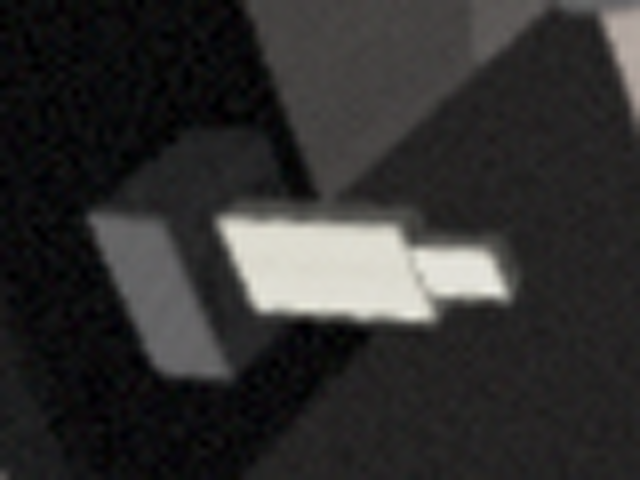

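The weight stands upright on the bare table at (258,182). The oval centre is near (66,184), the glass near (384,140), and the handle runs to (474,75).

```bash
python3 - <<'E'
from h import *
p1,d1,w1=load('w1');p2,d2,w2=load('w2');p,d,w=load('w3');_,_,t=load('top0')
R1=(w1['origin'],ray(w1,102.6,231.6,True));R2=(w2['origin'],ray(w2,62.8,273.4,True));R3=(t['origin'],ray(t,330.7,167.4))
print('tri12',tri([R1,R2]),'all',tri([R1,R2,R3]),'2+top',tri([R2,R3]))
tip=np.array([.5996,-.2627])
for o,dd in (R1,R2):
    k=((tip-o[:2])@dd[:2])/(dd[:2]@dd[:2]);print(o+k*dd)
hsv=cv2.cvtColor(p,cv2.COLOR_RGB2HSV)
# oval
m=((hsv[...,0]>90)&(hsv[...,0]<125)&(hsv[...,1]>50)&(hsv[...,2]>60)).astype(np.uint8);m[:,100:]=0;m[:140]=0;m[230:]=0
m=cv2.morphologyEx(m,cv2.MORPH_CLOSE,np.ones((9,9)))
k=max(cv2.findContours(m,0,1)[0],key=cv2.contourArea)
W=np.array([onz(w,*q[0],.021,True)[:2] for q in k]);e=cv2.fitEllipse((W*1000).astype(np.float32));print('oval',e)
# handle
m=((hsv[...,0]>8)&(hsv[...,0]<25)&(hsv[...,1]>80)&(hsv[...,2]>120)).astype(np.uint8);m[:,:400]=0;m[130:]=0
k=max(cv2.findContours(m,0,1)[0],key=cv2.contourArea)
W=np.array([onz(w,*q[0],.013,True)[:2] for q in k]);print('handle',cv2.minAreaRect((W*1000).astype(np.float32)))
b=cv2.boxPoints(cv2.minAreaRect((W*1000).astype(np.float32)));print(b)
g=cv2.cvtColor(p,cv2.COLOR_RGB2GRAY);m=(g>95).astype(np.uint8);m[:,:340]=0;m[:,420:]=0;m[:95]=0;m[185:]=0
k=max(cv2.findContours(m,0,1)[0],key=cv2.contourArea)
W=np.array([onz(w,*q[0],.012,True)[:2] for q in k]);print('glass',cv2.fitEllipse((W*1000).astype(np.float32)),cv2.minEnclosingCircle((W*1000).astype(np.float32)))
E
```

```text
tri12 [ 0.60009535 -0.26297041  0.15599561] all [ 0.59877531 -0.26135211  0.1580366 ] 2+top [ 0.59875679 -0.26131612  0.15776957]
[ 0.59973968 -0.26259052  0.15663397]
[ 0.59980947 -0.26253467  0.15642956]
oval ((574.007568359375, -122.5125732421875), (48.91862106323242, 87.24507141113281), 101.52466583251953)
handle ((469.7947082519531, 313.80145263671875), (20.190719604492188, 90.01201629638672), 36.23051834106445)
[[435.05118 344.13864]
 [488.2515  271.53085]
 [504.53824 283.46426]
 [451.33792 356.07205]]
glass ((527.6580810546875, 236.1318359375), (72.1318130493164, 84.12804412841797), 42.688934326171875) ((523.1146850585938, 239.52679443359375), 46.04896545410156)
```

```bash
python3 - <<'E'
from bench import r
from h import *
for yaw in (-53.8,126.2):
    print(yaw,r.ik([.4815,.2975,.12],[180,0,yaw]),r.ik([.4815,.2975,.003],[180,0,yaw]))
for ly in (-53.8,-30,-10,-70):
    a=np.radians(ly);print(ly,r.ik([.574-.08*np.cos(a),-.1225-.08*np.sin(a),.15],[180,0,ly]))
E
```

```text
-53.8 [ -93.88098941   36.8236089    78.73232379  106.0106585   -38.56937424
   70.52756306 -146.77123071] [ 12.93079881  39.04242498 -62.84575068 106.19016053  40.09392458
  60.48612257 150.04556706]
126.2 [-79.0066148   19.72549259  51.64919114 105.5678138  -17.28528409
  62.97581894  15.19363808] [-74.10104535  29.79202436  46.90967464 110.40568673 -27.56683489
  51.63205306  22.90558601]
-53.8 [ -58.32037343   18.03400444   70.82330945  108.95986261  -18.65222659
   66.1014195  -124.42348046]
-30 [ -58.21449387   13.22548135   71.08773555  111.35063665  -13.8224491
   64.94535313 -101.65566443]
-10 [-55.86573815  11.94461104  71.12807252 111.91487141 -12.50976428
  64.70657973 -79.70961248]
-70 [ -57.0026459    22.25233838   70.53137097  106.48283427  -22.74401876
   67.44169739 -138.77085141]
```

```bash
python3 - <<'E'
from bench import r
from h import *
q=[.4815,.2975]
r.move_ptp(q+[.12],[180,0,126.2])
r.move_l(q+[.03],vel=.12)
print(r.move_l(q+[.003],vel=.03,contact_N=6)); s=r.read_state();print(s['position'],s['force'],s['width'],s['joints'])
r.grasp(80); s=r.read_state();print(s['width'],s['position'],s['force'])
r.move_l(q+[.03],vel=.05); r.move_l(q+[.17],vel=.15)
s=r.read_state();print(s['clock'],s['width'],s['force'],s['wrist_torque'])
for n in ("wrist","top","scene"):
    c=r.get_calibration(n);p,d=r.camera(n)
    np.savez(n+'4.npz',p=p,d=d,**c); cv2.imwrite(f'pics/{n}4.png',p[:,:,::-1])
E
```

```text
False
[0.48163202 0.29754093 0.00313964] [-0.79397621  0.0630302   0.41926958] 0.08555583371046557 [-72.89349028  29.13817406  45.25578941 110.34670626 -26.3034911
  51.29922083  21.8650631 ]
0.0176370248814713 [0.48166268 0.29759232 0.00337351] [-2.42330605 -0.38456875  4.9682566 ]
17.3083 0.01765623160658507 [-0.02879142 -0.06974859 -2.19319046] [-0.01199071  0.10918385  0.00709947]
```

View pics/wrist4.png

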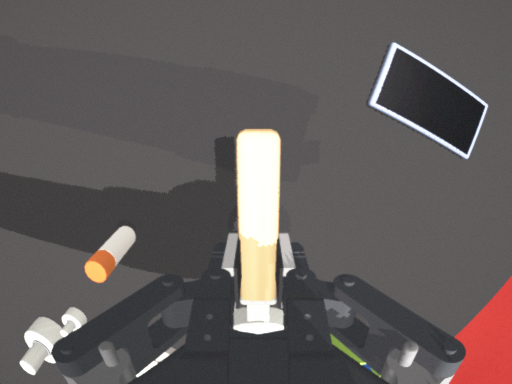

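View pics/scene4.png

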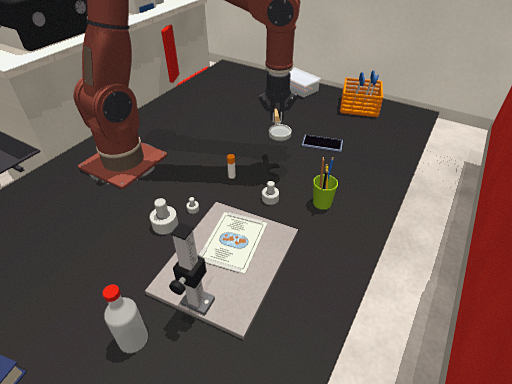

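The wrist view shows the handle gripped in line, from (258,130) to (258,310). The scene view shows the lens airborne at (280,130) and the weight standing at (270,192). I'll carry the lens over the oval.

```bash
python3 - <<'E'
from bench import r
from h import *
a=np.radians(-53.8);o=[.574-.08*np.cos(a),-.1225-.08*np.sin(a)];print(o)
r.move_l(o+[.20],vel=.15)
r.move_l(o+[.1515],vel=.06); r.pause(.3)
s=r.read_state();print(s['clock'],s['width'],s['position'],s['eef_rot'],s['joints'])
for n in ("wrist","top","scene"):
    c=r.get_calibration(n);p,d=r.camera(n)
    np.savez(n+'5.npz',p=p,d=d,**c); cv2.imwrite(f'pics/{n}5.png',p[:,:,::-1])
    if n=='top': show(p,(240,125,340,225),6,'pics/top5z.png')
    if n=='scene': show(p,(170,150,300,280),5,'pics/scene5z.png')
E
```

```text
[np.float64(0.5267515465904059), np.float64(-0.057943175028495844)]
21.2667 0.01794371332126973 [ 0.52688002 -0.05785235  0.15169191] [1.79975876e+02 2.18314163e-03 1.26211453e+02] [-53.71046325  14.3991056   63.66608239 108.74392805 -14.20375096
  65.41940898  51.4391254 ]
```

View pics/wrist5.png

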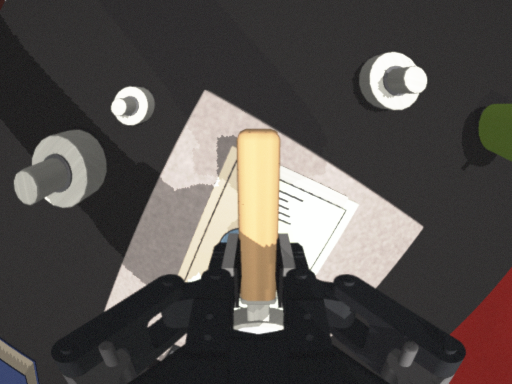

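View pics/scene5z.png

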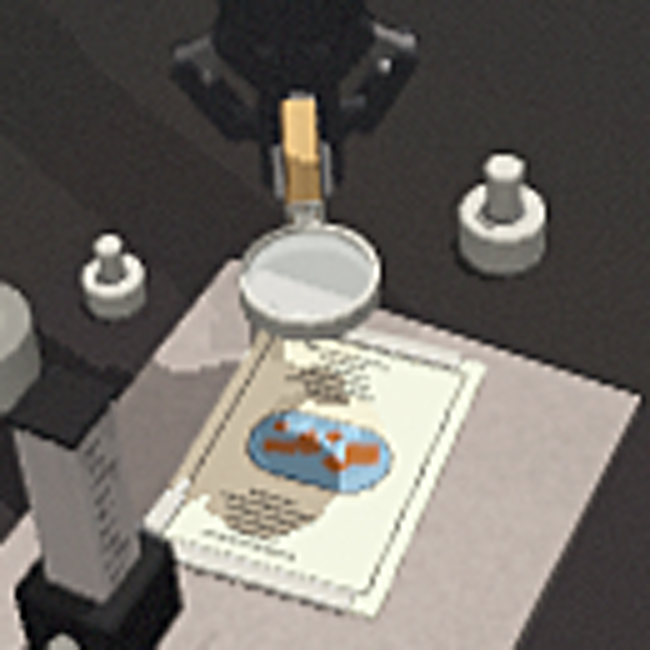

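View pics/top5z.png

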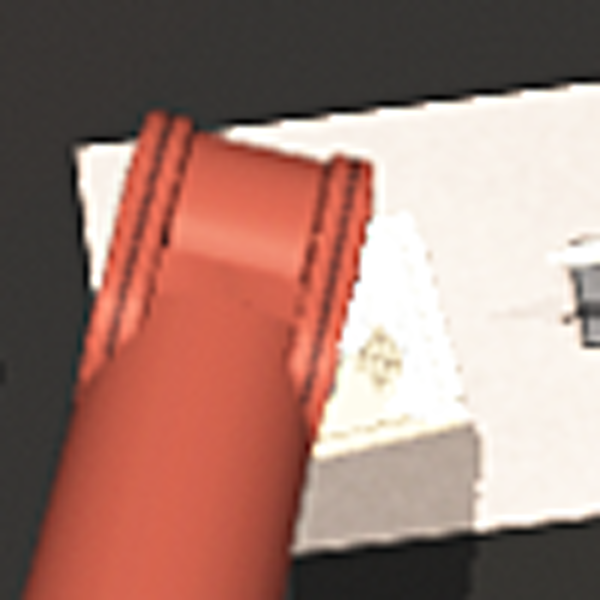

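```bash
python3 - <<'E'
from h import *
p,d,c=load('scene5')
for nm,z in (('top',.1645),('bot',.1485)):
    print(nm,'ctr',proj(c,[.574,-.1225,z]))
    q=np.array([proj(c,[.574+.037*np.cos(a),-.1225+.037*np.sin(a),z]) for a in np.linspace(0,2*np.pi,72)]);print(q.min(0),q.max(0))
g=cv2.cvtColor(p,cv2.COLOR_RGB2GRAY)
m=((d>0)&(d<0.86)).astype(np.uint8)
# points from depth in lens region
U,V=np.meshgrid(np.arange(215,250),np.arange(190,222))
pts=np.array([pt(c,d,u,v) for u,v in zip(U.ravel(),V.ravel())])
ok=(np.abs(pts[:,2]-.156)<.02)&(np.hypot(pts[:,0]-.574,pts[:,1]+.1225)<.05)
print(ok.sum()); uv=np.c_[U.ravel(),V.ravel()][ok];print('px',uv.min(0),uv.max(0))
P=pts[ok]; print(P.min(0),P.max(0))
A=np.c_[P[:,:2]-[.574,-.1225],np.ones(len(P))];s=np.linalg.lstsq(A,P[:,2],rcond=None)[0];print('plane',s,np.degrees(s[:2]),(P[:,2]-A@s).std())
# only upper-half surface pts
for it in range(3):
    k=np.abs(P[:,2]-A@s)<.004;s=np.linalg.lstsq(A[k],P[k,2],rcond=None)[0]
print(k.sum(),s,np.degrees(s[:2]))
ax=np.array([np.cos(np.radians(-53.8)),np.sin(np.radians(-53.8))]);print('slope along handle',np.degrees(s[:2]@ax))
# wrist depth along handle
p,d,c=load('wrist5')
print(c['origin'])
for v in range(140,300,12):
    u=258
    rr=ray(c,u,v,True); ax0=-rot(c)[:,2]; X=c['origin']+rr*d[v,u]/(rr@ax0); print(v,d[v,u],X.round(4))
E
```

```text
top ctr (np.float64(230.74188081852728), np.float64(203.58984377477228))
[216.48703268 193.99410618] [244.95747126 213.77715218]
bot ctr (np.float64(231.02032990739627), np.float64(207.9704349285563))
[216.92484244 198.35232976] [245.07755387 218.17467516]
560
px [218 191] [245 217]
[ 0.53948423 -0.15951022  0.14916492] [ 0.61281153 -0.0801937   0.1667628 ]
plane [-0.02817379  0.03826065  0.16083198] [-1.61423915  2.1921738 ] 0.00290946369103086
474 [-0.01767118  0.02102864  0.16116091] [-1.01248383  1.20485205]
slope along handle -1.5702464709526327
[0.4805943  0.00644297 0.29382443]
140 0.12850854 [ 0.4916 -0.0085  0.1648]
152 0.12988563 [ 0.4947 -0.0128  0.165 ]
164 0.13245052 [ 0.498  -0.0173  0.1642]
176 0.13393687 [ 0.5013 -0.0218  0.1644]
188 0.13648102 [ 0.5047 -0.0265  0.1636]
200 0.13731663 [ 0.508  -0.031   0.1645]
212 0.14004825 [ 0.5117 -0.0361  0.1637]
224 0.1419745 [ 0.5154 -0.0411  0.1637]
236 0.14333868 [ 0.519  -0.0461  0.1642]
248 0.14592718 [ 0.5231 -0.0517  0.1638]
260 0.14692485 [ 0.5269 -0.0569  0.1648]
272 0.15057787 [ 0.5317 -0.0635  0.1636]
284 0.15216996 [ 0.536  -0.0693  0.1643]
296 0.15547986 [ 0.5412 -0.0764  0.1636]
```

```bash
python3 - <<'E'
from h import *
p,d,c=load('scene5')
print('oval pred',proj(c,[.574,-.1225,.021]))
hsv=cv2.cvtColor(p,cv2.COLOR_RGB2HSV)
m=((hsv[...,0]>92)&(hsv[...,0]<125)&(hsv[...,1]>70)).astype(np.uint8);m[:228]=0;m[255:]=0;m[:,:215]=0;m[:,255:]=0
m=cv2.morphologyEx(m,cv2.MORPH_CLOSE,np.ones((7,7)))
k=max(cv2.findContours(m,0,1)[0],key=cv2.contourArea);e=cv2.fitEllipse(k);print('oval meas',e,onz(c,*e[0],.021))
# lens silhouette by depth
Z=np.zeros(d.shape)
for v in range(185,225):
    for u in range(210,255): Z[v,u]=pt(c,d,u,v)[2]
m=(Z>.135);
for v in range(190,220): 
    x=np.nonzero(m[v,210:255])[0]+210
    print(v,x.min() if len(x) else '',x.max() if len(x) else '',end=' | ')
show(p,(205,180,260,225),12,'pics/s5zz.png')
E
```

```text
oval pred (np.float64(233.0355894788412), np.float64(239.67471626453997))
oval meas ((232.9053497314453, 240.0135040283203), (12.156976699829102, 28.412748336791992), 102.89134216308594) [ 0.57437231 -0.12374074  0.021     ]
190 227 245 | 191 227 234 | 192 227 234 | 193 227 234 | 194 228 234 | 195 227 238 | 196 214 240 | 197 222 241 | 198 221 242 | 199 220 243 | 200 219 244 | 201 219 244 | 202 218 245 | 203 212 245 | 204 218 245 | 205 217 245 | 206 218 245 | 207 218 245 | 208 218 245 | 209 218 245 | 210 218 245 | 211 219 244 | 212 219 244 | 213 220 243 | 214 221 254 | 215 222 240 | 216 223 239 | 217 226 236 | 218   | 219   |
```

View pics/s5zz.png

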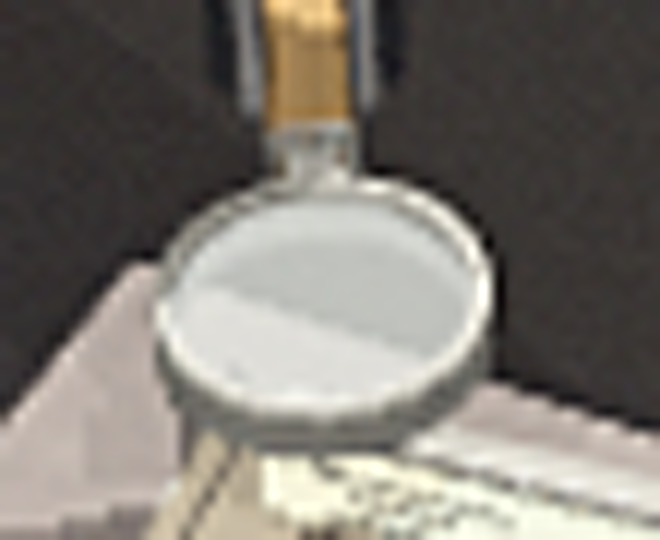

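```bash
python3 - <<'E'
from bench import r
from h import *
r.move_l([.5261,-.0589,.1517],vel=.03); r.pause(.5)
p,d=r.camera('scene');cv2.imwrite('pics/scene6.png',p[:,:,::-1])
s=r.read_state();print(s['clock'],s['position'],s['eef_rot'],s['width'],s['force'],abs(s['joint_vel']).max())
E
```

```text
22.2167 [ 0.52607652 -0.05891698  0.15168695] [-1.79995860e+02 -1.37175960e-03  1.26199838e+02] 0.018114667497190522 [-0.21477125 -0.29396481 -2.46703061] 0.11247437578292106
```

View pics/scene6.png

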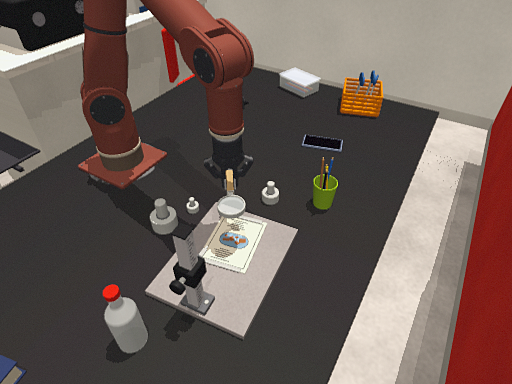

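The scene view shows the lens over the print at (231,206) and everything else where it was. The finger width has drifted from 17.6 to 18.1 mm, so I'll check for slip before handing in.

```bash
python3 - <<'E'
from bench import r
from h import *
for i in range(4):
    r.pause(.5); print(r.read_state()['width'])
c=r.get_calibration('wrist');p,d=r.camera('wrist');np.savez('wrist7.npz',p=p,d=d,**c)
for n in ('wrist4','wrist5','wrist7'):
    p,d,c=load(n); X=[]
    Rw=rot(c)
    for v in range(136,224,2):
        for u in range(252,266,2):
            rr=ray(c,u,v,True);X.append(c['origin']+rr*d[v,u]/(rr@-Rw[:,2]))
    X=np.array(X);ax=np.array([.5906,-.807]);lat=np.array([.807,.5906])
    A=np.c_[(X[:,:2]-X[:,:2].mean(0))@ax,(X[:,:2]-X[:,:2].mean(0))@lat,np.ones(len(X))];s=np.linalg.lstsq(A,X[:,2],rcond=None)[0]
    hsv=cv2.cvtColor(p,cv2.COLOR_RGB2HSV);g=p[...,0].astype(int)
    print(n,'slope deg along/lat',np.degrees(s[:2]).round(2),'z',s[2].round(4),'end row',np.argmax(np.diff(g[115:145,250:266].mean(1)))+115)
    e=onz(c,258,129.5,.1642 if n!='wrist4' else .1827,True);print(e, e[:2]+.145*ax)
E
```

```text
0.017745141357769192
0.017870028327583765
0.017978924797064054
0.017765286363534697
wrist4 slope deg along/lat [-5.87  1.3 ] z 0.1816 end row 128
[0.44288961 0.35043349 0.1827    ] [0.52852661 0.23341849]
wrist5 slope deg along/lat [-6.44  0.11] z 0.1643 end row 131
[ 0.48886757 -0.00482065  0.1642    ] [ 0.57450457 -0.12183565]
wrist7 slope deg along/lat [ 0.07 -1.04] z 0.1639 end row 131
[ 0.48810109 -0.0058374   0.1642    ] [ 0.57373809 -0.1228524 ]
```

```bash
python3 - <<'E'
from h import *
from scipy.stats import theilslopes
for n in ('wrist4','wrist5','wrist7'):
    p,d,c=load(n); X=[];Rw=rot(c)
    for v in range(140,290,2):
        for u in range(252,266,4):
            if d[v,u]>0: rr=ray(c,u,v,True);X.append(c['origin']+rr*d[v,u]/(rr@-Rw[:,2]))
    X=np.array(X);t=X[:,:2]@[.5906,-.807];s=theilslopes(X[:,2],t);print(n,np.degrees(s[0]),np.degrees(s[2:]),np.median(X[:,2]),X[:,2].min(),X[:,2].max())
E
```

```text
wrist4 -0.22034083750216152 [-0.38439222 -0.0522754 ] 0.18115725156953014 0.17985802610927468 0.18270417796973132
wrist5 -0.282812056760306 [-0.4578307 -0.0969152] 0.16381769200198418 0.16223150189260735 0.1657021456820138
wrist7 -0.24642393256900105 [-0.41391839 -0.08205699] 0.16382677636539061 0.16125976395305686 0.1656961296539577
```

```bash
python3 -c "
from bench import r
r.sign_off(); print(r.read_state()['clock'])"
```

```text
the job is handed in; nothing more can be done
the job is handed in; nothing more can be done
```

I handed the job in at about 24 s on the clock, with the lens still held over the oval.

- **Weight:** I lifted the middle weight straight up off the print. I lowered it onto the bare table at about (0.57, 0.10), stopping on contact, and the wrist and scene views show it standing upright clear of the stand.
- **Lens position:** I gripped the lens at the handle's best-grip point and carried it about 17 cm above the table or higher, then lowered it over the oval. My final wrist view, extrapolated along the handle, puts the glass centre at (0.574, -0.123). The oval's measured middle is (0.574, -0.1225).
- **Lens height and level:** The lens middle is at about 0.156 m. The pointer came out at 0.156–0.157 m from the wrist views and up to 0.159 m when paired with the top camera. The handle is level to about 0.3°.
- **Other objects:** The bystanders look unmoved in the last scene picture.

Some checks disagreed:

- **Glass centre:** The scene camera put the glass about 2 mm off from the wrist estimate. I split the difference with a 1 mm shift and did not re-measure it in that view.
- **Handle tilt:** A first plane fit on the wrist depth gave slopes of about 6° in the first two views. I put that down to depth outliers, since a robust fit gave -0.2° to -0.3° in all three views.
- **Grip width:** The reading varied between 17.6 and 18.1 mm. Holding still for 2 s showed no trend, so I took it as noise rather than slip.

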